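# Run the chocolate balls off into the pan

## Robot

A 7-joint arm with a two-finger parallel gripper is mounted at the origin on the work surface. World frame = base frame: x ahead of the robot, y to its left, z up, the work surface at z = 0. Lengths are in mm, angles in rad, forces in N, time in s.
With the tool pointing down it reaches from about 350 to 900 mm from the base axis. Payload 8.1 kg.
Tool frame: the origin (TCP) lies between the finger pads; the fingertips stand 8 mm ahead of it and the grasp point (between the pads) lies 11 mm behind it; z points along the fingers, y is the line along which they close (so a half turn about z gives the same grasp; the last joint's range is limited). The gripper opens to 92 mm and grips with 3 to 60 N. Pads are 19 mm wide; open, the fingers measure 130 mm over their backs; the gripper's body (75 mm by 190 mm) begins 47 mm behind the grasp point.
Start: joints at [1.229, 0.434, 0.025, 1.573, -0.012, 1.134, -0.075], TCP at [147.81, -607.283, 234.742] pointing down, gripper open.
Joint ranges: [-2.62, 2.62], [-0.44, 2.09], [-1.27, 1.32], [0.08, 2.57], [-1.32, 4.46], [0.12, 2], [-2.74, 2.74]. Speed limits (rad/s): [2.22, 2.22, 3.01, 3.01, 3.14, 3.14, 3.14].

## Interface

Orientations are given as a unit quaternion [x, y, z, w].
In Python, from plant import ctrl gives the robot as it stands.
- The arm moves only by the tool play_rows, never from a script. Its argument "deltas" is a list of rows, each a list of 3 entries, a list of its own where there are three numbers: the shift along the tool's x, y, z in m, then the turn, a rotation vector about the tool's x, y, z in degrees, then the opening, from 0 (shut) to 1 (fully open). A call has 1 to 10 rows; each row shifts and turns the commanded pose from where the row before left it, along the tool's axes as they then stand; what a row does not reach is not made up. A row lasts 1/12 s, in which the tool goes at most 41.7 mm and 7.16 degrees, less where a joint would pass 70% of its speed; a pose out of reach is approached as far as the arm can. A call with a gripper value outside its range is refused whole. The fingers move at their own pace and stop on an object; "force" is the grip in N (left out, the last holds). Time passes only in rows, so rows that do not move let the fingers close. It gives the time, the measured TCP pose, the force, the opening and the grip force at its end, in the units of the state.
- ctrl.state(): the state, without advancing time (a new reading comes with each control period).
- ctrl.grab_frame(name): name is "scene" or "top" or "wrist"; returns a dict with "image" (400x640x3 uint8, red, green, blue), "K" (3x3 intrinsics, pixels), "extrinsics" (4x4, takes a point from world to camera coordinates). Camera axes: x right, y down, z forward; pixel columns grow to the right and rows downward; lengths in mm; the calibration is good to about 2 mm. A picture is of the moment at which its call begins. There is no depth.
- ctrl.close_job(): hands the job in; it is judged then, once.
The state is a dict: "t": time; "joint_positions": joint angles; "qd": joint speeds; "joint_efforts": joint torques, N m; "tcp_pos": TCP position; "tcp_rot": TCP orientation; "ft_force": force on the tool from outside, world axes, zero at the start; "torque": the same for the moment, N m; "width": finger opening in mm; "grip_force": force on a finger pad.
Only numpy, scipy, OpenCV 4.12 (cv2) and the standard library are available. Lean on these libraries where they do the work, as an engineer would, in place of code of your own. Each camera call takes 0.05 s, during which the arm holds its last target. There are 200 camera calls.

## Task

Slide the steel pan along the bench between the feet of the ball dispenser, without lifting it, until it is fully home against the pedestal under the outlet. Then press the paddle of the rocking lever all the way down, so that its other end lifts the gate, and keep it down until all five chocolate balls have rolled into the pan. Let the lever come back so that the gate is shut, with the pan left in place, and do not touch the balls or disturb the things standing around.

Things in the scene. Friction and masses are not known exactly. Their poses are not given: they have to be found in the camera images.
- dispenser: Gravity dispenser fixed to the bench: white pedestal with a clear-walled lane sloping 8 deg to an outlet. Origin: on the bench under it; z up, -x the way balls roll out, +x to the paddle. Outlet lip at x -75 mm, 80 mm up; lane's upper end x 131, top 154 mm up. Two low feet (14 mm high, inner faces y +-49 mm) run from x -230 to 170 and guide the pan. Lever pin at (50, 0, 125) mm, along y.
- pan_stop (a point): Middle of the pedestal's lower face, dispenser (-20, 0, 40) mm: the upright face, 94 mm wide, that the pan's rim comes up against when it is fully home. Its axes are the dispenser's.
- rocker: The rocking lever: two flat steel bars beside the lane, joined by the gate plate in front and the paddle behind. Origin: on its pin, at dispenser (50, 0, 125) mm; at rest its axes are the dispenser's.
- lever (a joint): Angle of the rocking lever in rad: 0 gate shut, growing as the paddle goes down, 0.32 at the lower stop, gate fully up. Balls pass from about 0.2. A spring brings it back: about 2 N at the paddle's middle at the start, 4 N at the bottom; damped, it swings back in a fraction of a second.
- paddle (a point): Steel paddle at the rear end of the rocking lever, a plate 66 mm (along dispenser x) by 72 mm, ribbed on top. The point: middle of its top face, where one presses; shut, at dispenser (200, 0, 161) mm. It goes about 49 mm down (hardly sideways) to the lower stop, tilting with the lever; nothing stands below it.
- gate (a point): Steel gate plate (64 mm wide, 46 mm high, 3 mm thick) at the front end of the lever; it hangs across the outlet and holds the balls back. The point: the plate's centre; shut, at dispenser (-78, 0, 114) mm. Pressing the paddle lifts it by about 40 mm.
- pan: Empty loose steel pan, 176 x 108 mm over its 10 mm wide rim, 65 mm high, 0.28 to 0.46 kg; body below it 158 x 88 mm, 2 mm walls. It stands on the bench, long side along dispenser x, between the ends of the feet, 35 to 80 mm short of the stop. Origin: centre of the underside; axes as the dispenser's within a degree. Home: origin at dispenser x -108 mm.
- pan_outer_rim (a point): Middle of the outer end of the pan's rim (the end away from the pedestal), on its top edge, 65 mm above the bench: pushing on this end towards dispenser +x slides the pan home.
- ball1: Hard chocolate ball, 36 mm in diameter, 22 to 31 g, number 1 in the lane counted from the gate at the start. Origin: its centre.
- ball2: Hard chocolate ball, 36 mm in diameter, 22 to 31 g, number 2 in the lane counted from the gate at the start. Origin: its centre.
- ball3: Hard chocolate ball, 36 mm in diameter, 22 to 31 g, number 3 in the lane counted from the gate at the start. Origin: its centre.
- ball4: Hard chocolate ball, 36 mm in diameter, 22 to 31 g, number 4 in the lane counted from the gate at the start. Origin: its centre.
- ball5: Hard chocolate ball, 36 mm in diameter, 22 to 31 g, number 5 in the lane counted from the gate at the start. Origin: its centre.
- jar: Closed glass jar, 68 mm in diameter, 85 mm high, standing beside the dispenser; not part of the job. Origin: centre of its underside.
- pestle: Wooden pestle standing on its broad end, 68 mm in diameter, 130 mm high; not part of the job. Origin: centre of its underside.
- bottle: Small amber glass bottle, 56 mm in diameter, 150 mm high; not part of the job. Origin: centre of its underside.
Things that resemble listed ones, but are neither listed nor needed, are in the scene too. Of the things that look like the pan, take the one that is nearest to the robot's base at the start. What is shaped like the ball1 but purple is not meant.

How it is judged (in metres and radians):
On the way, in this order (a step that is already met when the one before it is completed fails the run):
1. the pan is home against the pedestal, the gate still shut (x of pan in the frame of dispenser above -0.114 m and value of joint lever below 0.04 rad), for 0.2 s.
2. the fingers press on the paddle and the gate begins to lift (value of joint lever above 0.1 rad and contact force between the fingers and rocker above 0.5 N and horizontal distance between the grasp point and paddle below 0.06 m).
3. the paddle is held all the way down with all five balls in the pan (x of ball1 in the frame of pan between -0.078 and 0.078 m and y of ball1 in the frame of pan between -0.043 and 0.043 m and z of each of ball1, ball2, ball3, ball4, ball5 in the frame of pan below 0.062 m and x of ball2 in the frame of pan between -0.078 and 0.078 m and y of ball2 in the frame of pan between -0.043 and 0.043 m and x of ball3 in the frame of pan between -0.078 and 0.078 m and y of ball3 in the frame of pan between -0.043 and 0.043 m and x of ball4 in the frame of pan between -0.078 and 0.078 m and y of ball4 in the frame of pan between -0.043 and 0.043 m and x of ball5 in the frame of pan between -0.078 and 0.078 m and y of ball5 in the frame of pan between -0.043 and 0.043 m and value of joint lever above 0.27 rad and contact force between the fingers and rocker above 0.5 N and horizontal distance between the grasp point and paddle below 0.06 m), for 0.1 s.
At the end, for the whole second after the job is handed in: All five balls lie at rest in the pan; the pan stands flat on the bench within 6 mm of its stop; the lever is back (below 0.04 rad), the gate shut; jar, pestle and bottle stand upright (all of step 1 and x of ball1 in the frame of pan between -0.078 and 0.078 m and y of ball1 in the frame of pan between -0.043 and 0.043 m and z of each of ball1, ball2, ball3, ball4, ball5 in the frame of pan below 0.062 m and x of ball2 in the frame of pan between -0.078 and 0.078 m and y of ball2 in the frame of pan between -0.043 and 0.043 m and x of ball3 in the frame of pan between -0.078 and 0.078 m and y of ball3 in the frame of pan between -0.043 and 0.043 m and x of ball4 in the frame of pan between -0.078 and 0.078 m and y of ball4 in the frame of pan between -0.043 and 0.043 m and x of ball5 in the frame of pan between -0.078 and 0.078 m and y of ball5 in the frame of pan between -0.043 and 0.043 m and height (world z) of pan below 0.006 m and angle between pan's own z axis and vertical below 0.08 rad and linear speed of pan below 0.03 m/s and linear speed of each of ball1, ball2, ball3, ball4, ball5 below 0.05 m/s and angle between each of jar, pestle, bottle's own z axis and vertical below 0.15 rad); the robot touches nothing.
It fails at once if the pan is lifted or tipped (height (world z) of pan above 0.012 m or angle between pan's own z axis and vertical above 0.2 rad).
It fails at once if the gate is opened before the pan is home (value of joint lever above 0.06 rad and x of pan in the frame of dispenser below -0.122 m).
It fails at once if the lever is let go while some balls are out and some still in the lane (value of joint lever below 0.12 rad and height (world z) of any of ball1, ball2, ball3, ball4, ball5 below 0.07 m and height (world z) of any of ball1, ball2, ball3, ball4, ball5 above 0.092 m).
It fails at once if the robot touches a ball (contact force between any of the fingers, the arm and ball1 above 0.3 N or contact force between any of the fingers, the arm and ball2 above 0.3 N or contact force between any of the fingers, the arm and ball3 above 0.3 N or contact force between any of the fingers, the arm and ball4 above 0.3 N or contact force between any of the fingers, the arm and ball5 above 0.3 N).
It fails at once if the jar, pestle or bottle is moved (distance of any of jar, pestle, bottle from where it was at the start of the episode above 0.02 m).
It also fails if it takes over 51 s, if anything falls off the work surface, if the arm or the gripper's body presses on something with over 40 N, if the wrist force passes 120 N, or if a joint passes its speed limit or range.

## Working session

There is one attempt and no reset: what is moved stays moved. The work goes in short steps, Python scripts to look and compute and a tool call to move; the robot and the scene stay as the last step left them, time stands still between calls to the robot, and variables do not carry over. Pictures are saved under pics/ and viewed, at most 10 in all, crops included, and the job is handed in when it is done.

Besides the shell and the picture viewer there is one more tool, called after "Call:" by a JSON object that holds its "fn" and its "kwargs", one argument or row to a line. play_rows: Moves the arm, as the interface text tells. Its arguments: {"type":"object","properties":{"deltas":{"type":"array","items":{"type":"array"}},"force":{"type":"number"}},"required":["deltas"]}

```bash
mkdir -p pics; cat > h.py <<'E'
import numpy as np, cv2, json
from plant import ctrl
def grab(n,save):
    f=ctrl.grab_frame(n); cv2.imwrite(f'pics/{save}.png',cv2.cvtColor(f['image'],cv2.COLOR_RGB2BGR))
    np.savez(f'pics/{save}.npz',K=f['K'],E=f['extrinsics']); return f
def ray(save,u,v,z):
    d=np.load(f'pics/{save}.npz');K,E=d['K'],d['E'];R,t=E[:3,:3],E[:3,3]
    c=-R.T@t; r=R.T@np.linalg.inv(K)@np.array([u,v,1.]); return c+r*(z-c[2])/r[2]
def proj(save,p):
    d=np.load(f'pics/{save}.npz');K,E=d['K'],d['E']; q=K@(E[:3,:3]@np.asarray(p,float)+E[:3,3]); return q[:2]/q[2]
E
python3 - <<'E'
from h import *
for n in ('scene','top'):
    f=grab(n,n+'0'); E=f['extrinsics']; print(n,-E[:3,:3].T@E[:3,3],f['K'][0,0])
print(ctrl.state())
E
```

```text
scene [1017.50590331  326.66145639  841.53704793] 393.40670446420756
top [409.19907726 -88.47600351 960.12889491] 401.4911356632773
{'t': 0.1, 'joint_positions': array([ 1.22942794,  0.43517628,  0.02496993,  1.5739808 , -0.01161774,
        1.13394094, -0.07511132]), 'qd': array([ 0.00013432, -0.00126166, -0.00011603, -0.00327286,  0.00017737,
       -0.00075849, -0.00134796]), 'joint_efforts': array([ 1.43073259e-03, -6.69127321e+01,  9.87179875e-01, -3.15144861e+01,
       -6.04946539e-02,  3.74357658e-02,  9.30142483e-05]), 'tcp_pos': array([ 147.6777193 , -606.87495552,  234.01888052]), 'tcp_rot': array([ 9.92886978e-01,  1.19058750e-01, -1.34237611e-04, -6.66742117e-04]), 'ft_force': array([0.38437691, 0.34975311, 0.08478341]), 'torque': array([-0.04528402,  0.03591365,  0.047813  ]), 'grip_force': 0.0, 'width': 91.81963028936018}
```

View pics/scene0.png

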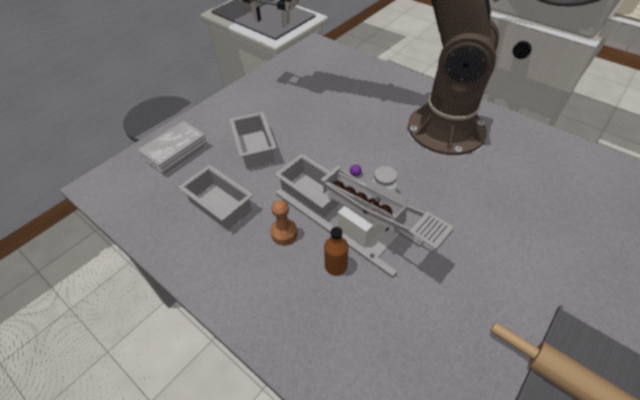

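View pics/top0.png

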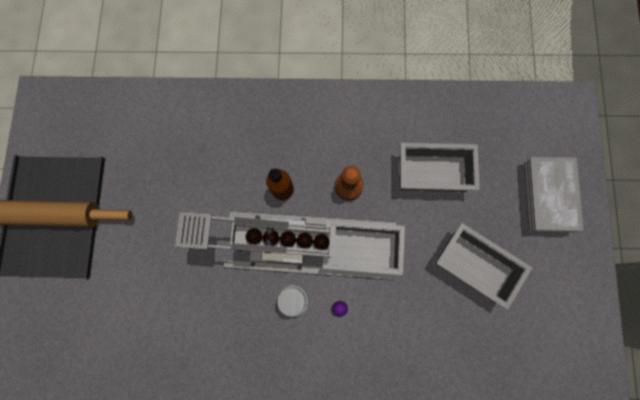

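The scene view shows the dispenser with its pan at about (308,185) and the paddle at (432,229). In the top view the paddle is near (193,231), the pan spans about (330-404, 222-276), the pestle is at (349,183), the bottle at (279,184) and the jar at (292,301). Next I'll enlarge the dispenser.

```bash
python3 - <<'E'
from h import *
im=cv2.imread('pics/top0.png')[150:330,165:415]
cv2.imwrite('pics/c1.png',cv2.resize(im,None,fx=3.2,fy=3.2,interpolation=cv2.INTER_CUBIC))
E
```

```text
(no output)
```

View pics/c1.png

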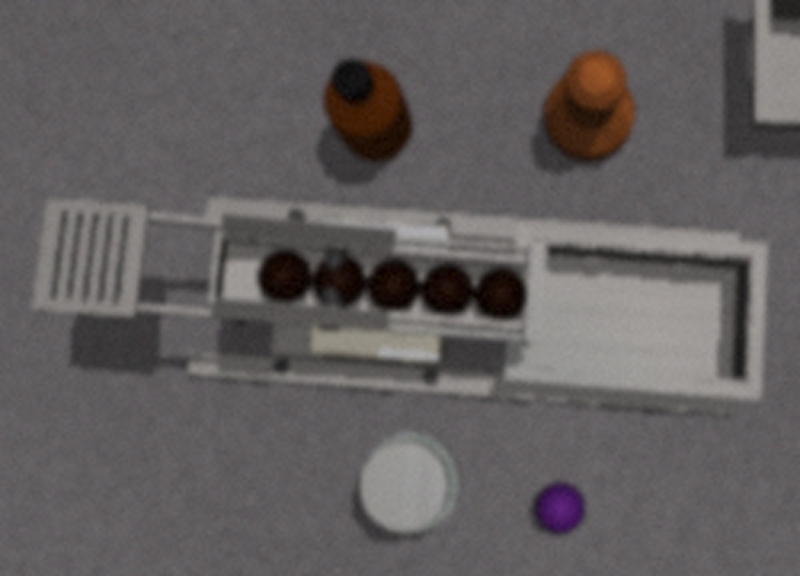

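```bash
python3 - <<'E'
from h import *
P=lambda u,v,z: ray('top0',u/3.2+165,v/3.2+150,z)
pd=[P(*q,161)[:2] for q in((48,200),(145,207),(134,316),(33,308))]
pad=np.mean(pd,0);print('paddle',pad,[np.linalg.norm(pd[i]-pd[(i+1)%4]) for i in range(4)])
a=P(767,241,65)[:2];b=P(760,400,65)[:2];rim=(a+b)/2
print('rim',a,b,rim,np.linalg.norm(a-b))
ax=pad-rim; print('len',np.linalg.norm(ax)); 
e=lambda d:np.degrees(np.arctan2(d[1],d[0]))
print('yaw pad->rim',e(ax),'paddle',e(pd[0]-pd[1]),e(pd[3]-pd[2]),'cross',e(a-b)-270 if 0 else e(a-b))
u=ax/np.linalg.norm(ax);print('disp origin',pad-200*u,'rim home x -196; now',-(np.linalg.norm(ax)-200))
for q in((208,198,14),(190,362,14),(190,376,14),(742,236,14)):print('foot',P(*q)[:2])
f=P(190,370,14)[:2];
for n,q in dict(pestle=(595,80,130),bottle=(352,80,150),jar=(408,485,85),ball1=(500,293,114)).items():
    p=P(*q)[:2]-(pad-200*u);print(n,P(*q)[:2],'disp',p@u,p@np.array([-u[1],u[0]]))
from scipy.spatial.transform import Rotation as R
s=ctrl.state();print(R.from_quat(s['tcp_rot']).as_matrix().round(3))
E
```

```text
paddle [501.55255148 189.31391857] [np.float64(62.776172919163805), np.float64(69.14532732926871), np.float64(64.41240854083989), np.float64(68.91400614597086)]
rim [ 535.34879633 -253.44150411] [ 425.78110522 -247.30589614] [ 480.56495078 -250.37370013] 109.73934855238168
len 440.1882340711404
yaw pad->rim 87.26717591453217 paddle 87.1553600128073 86.97071966433887 cross -3.2051206785360042
disp origin [492.01681241 -10.45862629] rim home x -196; now -240.1882340711404
foot [565.45216927 154.61269956]
foot [443.07744619 159.62817036]
foot [432.92277685 158.91097495]
foot [ 545.83570525 -244.53154821]
pestle [ 631.6126508  -129.07688378] disp -111.82760837543582 -145.0926431879609
bottle [623.18330487  30.27907041] disp 46.94521394321095 -129.07499975909954
jar [363.47317322 -10.58228904] disp -6.252315118415523 128.39155355900445
ball1 [489.82023505 -69.1183372 ] disp -58.697728582674024 -0.6027392338650083
[[ 0.972  0.236 -0.   ]
 [ 0.236 -0.972  0.001]
 [-0.    -0.001 -1.   ]]
```

Fitted position checks: the rim came out 109.7 mm wide against 108, and the paddle about 64x69 against 66x72. The foot ends agree with the fit within 3 mm. The dispenser origin is about (492,-10.5) with yaw 87.3°, and the pan is roughly 44 mm short. I'll turn the tool so its x points along the push, then go behind the pan.

Call:
{"fn": "play_rows", "kwargs": {
  "deltas": [
    [[0,0,0],[0,0,-7],0.4],
    [[0,0,0],[0,0,-7],0.4],
    [[0,0,0],[0,0,-7],0.4],
    [[0,0,0],[0,0,-7],0.4],
    [[0,0,0],[0,0,-7],0.4],
    [[0,0,0],[0,0,-7],0.4],
    [[0,0,0],[0,0,-7],0.4],
    [[0,0,0],[0,0,-7],0.4],
    [[0,0,0],[0,0,-7],0.4],
    [[0,0,0],[0,0,-7],0.4]
  ]
}}

```text
t: 0.93
tcp_pos: [147.7, -607.0, 234.3]
tcp_rot: [0.743, 0.669, 0.0, -0.0]
ft_force: [0.0, 0.3, 0.8]
width: 36.9
grip_force: 0.0
```

Call:
{"fn": "play_rows", "kwargs": {
  "deltas": [
    [[0.03,0.03,0],[0,0,-3.6],0.4],
    [[0.03,0.03,0],[0,0,0],0.4],
    [[0.03,0.03,0],[0,0,0],0.4],
    [[0.03,0.03,0],[0,0,0],0.4],
    [[0.03,0.03,0],[0,0,0],0.4],
    [[0.03,0.03,0],[0,0,0],0.4],
    [[0.03,0.03,0],[0,0,0],0.4],
    [[0.03,0.03,0],[0,0,0],0.4],
    [[0.03,0.03,0],[0,0,0],0.4],
    [[0,0.01,0],[0,0,0],0.4]
  ]
}}

```text
t: 1.77
tcp_pos: [442.4, -349.7, 235.0]
tcp_rot: [0.72, 0.694, 0.002, -0.0]
ft_force: [1.1, 0.6, 0.7]
width: 36.8
grip_force: 0.0
```

```bash
cat >> h.py <<'E'
from scipy.spatial.transform import Rotation as Rot
def rep(*targets):
    s=ctrl.state();M=Rot.from_quat(s['tcp_rot']).as_matrix()
    print('t',s['t'],'tcp',s['tcp_pos'].round(1),'yaw',np.degrees(np.arctan2(M[1,0],M[0,0])).round(2),'tilt',M[:,2].round(3),'F',s['ft_force'].round(1),'w',round(s['width'],1),'j',s['joint_positions'].round(2))
    for t in targets: print('tool delta',(M.T@(np.array(t)-s['tcp_pos'])).round(1))
E
python3 -c "
from h import *
rep([478.6,-290.2,48])"
```

```text
t 1.7667 tcp [ 442.4 -349.7  235. ] yaw 87.84 tilt [ 0.003  0.003 -1.   ] F [1.1 0.6 0.7] w 36.8 j [ 0.87  0.37 -0.4   1.7   0.15  1.1   0.39]
tool delta [ 60.1  33.5 187.3]
```

Call:
{"fn": "play_rows", "kwargs": {
  "deltas": [
    [[0.03,0.0165,0],[0,0,0.5],0.4],
    [[0.03,0.0165,0],[0,0,0],0.4],
    [[0,0,0.03],[0,0,0],0.4],
    [[0,0,0.03],[0,0,0],0.4],
    [[0,0,0.03],[0,0,0],0.4],
    [[0,0,0.03],[0,0,0],0.4],
    [[0,0,0.02],[0,0,0],0.4],
    [[0,0,0],[0,0,0],0.4]
  ]
}}

```text
t: 2.43
tcp_pos: [470.1, -298.2, 90.4]
tcp_rot: [0.727, 0.687, -0.001, -0.004]
ft_force: [-0.6, -1.0, 1.1]
width: 36.5
grip_force: 0.0
```

```bash
python3 - <<'E'
from h import *
rep([478.6,-290.2,48])
a=grab('scene','scene1');b=grab('wrist','wrist1')
a=cv2.imread('pics/scene1.png')[100:300,210:470];a=cv2.resize(a,(520,400))
cv2.imwrite('pics/c2.png',a)
b=cv2.imread('pics/top0.png')
E
```

```text
t 2.4333 tcp [ 470.1 -298.2   90.4] yaw 86.79 tilt [-0.007  0.004 -1.   ] F [-0.6 -1.   1.1] w 36.5 j [ 0.74  0.52 -0.37  1.87  0.25  0.8   0.18]
tool delta [ 8.3  8.4 42.4]
```

View pics/c2.png

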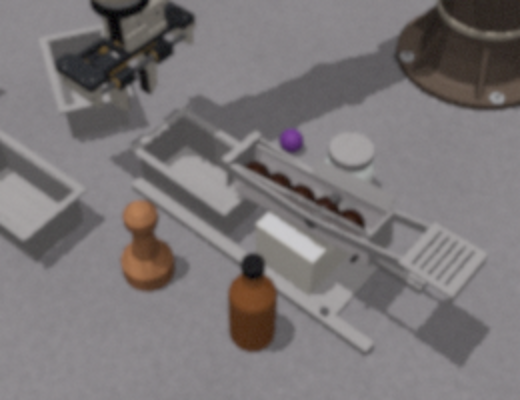

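The gripper stands behind the pan's outer end, with the fingers at about (130,90) in the crop and clear of the other pan. I'll lower it and then push slowly.

Call:
{"fn": "play_rows", "kwargs": {
  "deltas": [
    [[0.004,0.004,0.014],[0,0,-0.5],0.4],
    [[0.004,0.004,0.014],[0,0,0],0.4],
    [[0,0,0.014],[0,0,0],0.4],
    [[0.01,0,0],[0,0,0],0.4],
    [[0.01,0,0],[0,0,0],0.4],
    [[0.004,0,0],[0,0,0],0.4],
    [[0.004,0,0],[0,0,0],0.4],
    [[0.004,0,0],[0,0,0],0.4],
    [[0.004,0,0],[0,0,0],0.4],
    [[0.004,0,0],[0,0,0],0.4]
  ]
}}

```text
t: 3.37
tcp_pos: [484.0, -253.4, 53.8]
tcp_rot: [0.724, 0.69, -0.0, 0.002]
ft_force: [0.2, -5.8, 5.0]
width: 36.7
grip_force: 2.8
```

```bash
python3 -c "
from h import *
rep([482.2,-216,48])"
```

```text
t 3.3667 tcp [ 484.  -253.4   53.8] yaw 87.2 tilt [ 0.002 -0.003 -1.   ] F [ 0.2 -5.8  5. ] w 36.7 j [ 0.64  0.56 -0.35  1.93  0.29  0.7   0.06]
tool delta [37.3 -3.7  5.7]
```

Call:
{"fn": "play_rows", "kwargs": {
  "deltas": [
    [[0.004,0,0],[0,0,0],0.4],
    [[0.004,0,0],[0,0,0],0.4],
    [[0.004,0,0],[0,0,0],0.4],
    [[0.004,0,0],[0,0,0],0.4],
    [[0.004,0,0],[0,0,0],0.4],
    [[0.004,0,0],[0,0,0],0.4],
    [[0.003,0,0],[0,0,0],0.4],
    [[0.003,0,0],[0,0,0],0.4]
  ]
}}

```text
t: 4.03
tcp_pos: [485.4, -223.6, 53.7]
tcp_rot: [0.724, 0.69, -0.0, 0.002]
ft_force: [-1.2, -6.0, 5.1]
width: 36.5
grip_force: 3.1
```

```bash
python3 -c "
from h import *
rep([482.2,-216,48])"
```

```text
t 4.0333 tcp [ 485.4 -223.6   53.7] yaw 87.18 tilt [ 0.002 -0.003 -1.   ] F [-1.2 -6.   5.1] w 36.5 j [ 0.59  0.54 -0.35  1.96  0.29  0.68  0.01]
tool delta [ 7.4 -3.6  5.7]
```

Call:
{"fn": "play_rows", "kwargs": {
  "deltas": [
    [[0.002,0,0],[0,0,0],0.4],
    [[0.002,0,0],[0,0,0],0.4],
    [[0.002,0,0],[0,0,0],0.4],
    [[0.002,0,0],[0,0,0],0.4]
  ]
}}

```text
t: 4.37
tcp_pos: [485.8, -215.7, 53.7]
tcp_rot: [0.724, 0.689, -0.0, 0.002]
ft_force: [0.0, -6.0, 6.4]
width: 36.7
grip_force: 3.1
```

Call:
{"fn": "play_rows", "kwargs": {
  "deltas": [
    [[0.002,0,0],[0,0,0],0.4]
  ]
}}

```text
t: 4.45
tcp_pos: [485.8, -215.3, 53.8]
tcp_rot: [0.725, 0.689, -0.001, 0.002]
ft_force: [0.5, -17.5, 2.9]
width: 36.8
grip_force: 8.5
```

The force jumped to 17 N and motion stopped at the expected position, so the pan is home. I'll back off, rise and check.

Call:
{"fn": "play_rows", "kwargs": {
  "deltas": [
    [[0,0,0],[0,0,0],0.4],
    [[0,0,0],[0,0,0],0.4],
    [[0,0,0],[0,0,0],0.4],
    [[-0.01,0,0],[0,0,0],0.4],
    [[-0.02,0,0],[0,0,0],0.2],
    [[-0.02,0,-0.01],[0,0,0],0],
    [[0,0,-0.03],[0,0,0],0],
    [[0,0,-0.03],[0,0,0],0],
    [[0,0,-0.03],[0,0,0],0],
    [[0,0,-0.03],[0,0,0],0]
  ]
}}

```text
t: 5.28
tcp_pos: [482.3, -261.6, 184.0]
tcp_rot: [0.724, 0.69, 0.0, -0.001]
ft_force: [-0.2, -0.6, -0.7]
width: 2.2
grip_force: 0.0
```

Call:
{"fn": "play_rows", "kwargs": {
  "deltas": [
    [[0,0,-0.03],[0,0,0],0],
    [[0,0,-0.03],[0,0,0],0],
    [[0,0,-0.03],[0,0,0],0],
    [[0,0,0],[0,0,0],0]
  ]
}}

```text
t: 5.62
tcp_pos: [485.3, -262.3, 278.8]
tcp_rot: [0.724, 0.69, 0.002, 0.004]
ft_force: [1.2, -0.3, -0.2]
width: 0.4
grip_force: 0.0
```

```bash
python3 - <<'E'
from h import *
rep([501.6,189.3,260],[501.6,189.3,180])
grab('top','top2')
im=cv2.imread('pics/top2.png')[150:330,165:415]
cv2.imwrite('pics/c3.png',cv2.resize(im,None,fx=3.2,fy=3.2,interpolation=cv2.INTER_CUBIC))
E
```

```text
t 5.6167 tcp [ 485.3 -262.3  278.8] yaw 87.29 tilt [ 0.008 -0.003 -1.   ] F [ 1.2 -0.3 -0.2] w 0.4 j [ 0.72  0.31 -0.43  1.67  0.14  1.18  0.22]
tool delta [451.9  -5.2  17.4]
tool delta [452.1  -5.8  97.4]
```

View pics/c3.png

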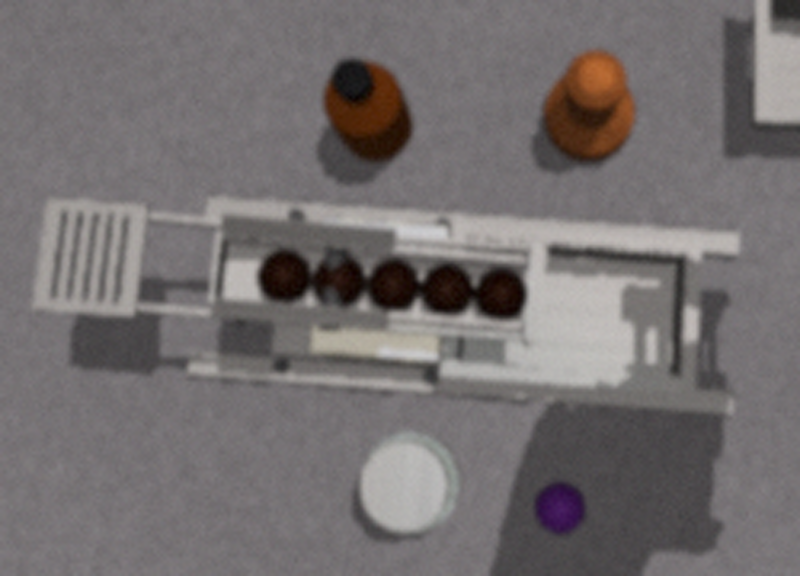

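The pan's outer rim edge moved from about 765 to 702 px in the crop, roughly 44 mm, so it is home. The paddle, jar, pestle and bottle are unchanged. Next I'll go to the paddle.

Call:
{"fn": "play_rows", "kwargs": {
  "deltas": [
    [[0.03,0,0],[0,0,0],0],
    [[0.03,0,0],[0,0,0],0],
    [[0.03,0,0],[0,0,0],0],
    [[0.03,0,0],[0,0,0],0],
    [[0.03,0,0],[0,0,0],0],
    [[0.03,0,0],[0,0,0],0],
    [[0.03,0,0],[0,0,0],0],
    [[0.03,0,0],[0,0,0],0],
    [[0.03,0,0],[0,0,0],0],
    [[0.03,0,0],[0,0,0],0]
  ]
}}

```text
t: 6.5
tcp_pos: [496.2, 39.2, 271.7]
tcp_rot: [0.724, 0.69, -0.001, -0.001]
ft_force: [1.1, -0.1, -0.4]
width: -0.2
grip_force: 0.0
```

Call:
{"fn": "play_rows", "kwargs": {
  "deltas": [
    [[0.03,0,0],[0,0,0],0],
    [[0.03,0,0],[0,0,0],0],
    [[0.03,0,0],[0,0,0],0],
    [[0.03,0,0],[0,0,0],0],
    [[0.03,0,0],[0,0,0],0],
    [[0,0,0],[0,0,0],0]
  ]
}}

```text
t: 7.0
tcp_pos: [502.4, 194.3, 271.9]
tcp_rot: [0.721, 0.693, 0.001, -0.002]
ft_force: [-0.3, 0.4, 0.4]
width: 0.1
grip_force: 0.0
```

```bash
python3 - <<'E'
from h import *
rep([501.6,189.3,200])
grab('wrist','w3')
print(proj('w3',[501.6,189.3,161]), ctrl.state()['t'])
E
```

```text
t 7.0 tcp [502.4 194.3 271.9] yaw 87.71 tilt [-0.002  0.004 -1.   ] F [-0.3  0.4  0.4] w 0.1 j [ 0.02  0.34 -0.64  1.69  0.21  1.18 -0.71]
tool delta [-5.3 -0.5 71.9]
[315.33107901 199.45741398] 7.05
```

View pics/w3.png

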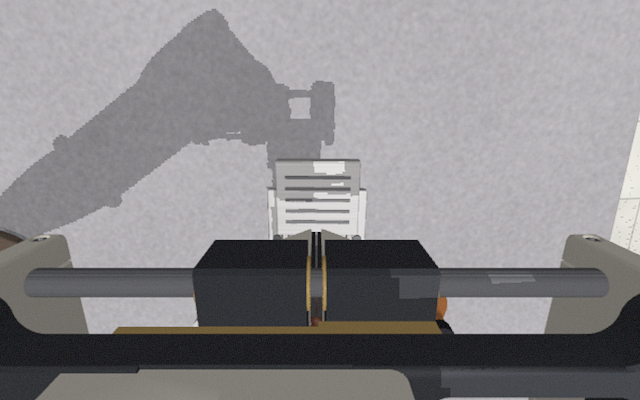

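The wrist view shows the paddle centred at about (317,199), matching the predicted (315,199). I'll descend and press.

Call:
{"fn": "play_rows", "kwargs": {
  "deltas": [
    [[-0.003,0,0.03],[0,0,0],0],
    [[0,0,0.03],[0,0,0],0],
    [[0,0,0.02],[0,0,0],0],
    [[0,0,0.01],[0,0,0],0],
    [[0,0,0],[0,0,0],0]
  ]
}}

```text
t: 7.47
tcp_pos: [502.7, 182.9, 180.1]
tcp_rot: [0.724, 0.69, -0.002, -0.001]
ft_force: [-0.3, -0.5, 0.6]
width: 0.7
grip_force: 0.0
```

```bash
python3 -c "
from h import *
rep([501.6,189.3,126])"
```

```text
t 7.4667 tcp [502.7 182.9 180.1] yaw 87.23 tilt [-0.005 -0.002 -1.   ] F [-0.3 -0.5  0.6] w 0.7 j [ 0.    0.42 -0.61  1.82  0.28  0.99 -0.77]
tool delta [ 6.4 -1.1 54.1]
```

Call:
{"fn": "play_rows", "kwargs": {
  "deltas": [
    [[0.006,0,0.008],[0,0,0],0],
    [[0,0,0.008],[0,0,0],0],
    [[0,0,0.008],[0,0,0],0],
    [[0,0,0.008],[0,0,0],0],
    [[0,0,0.008],[0,0,0],0],
    [[0,0,0.006],[0,0,0],0],
    [[0,0,0.004],[0,0,0],0]
  ]
}}

```text
t: 8.05
tcp_pos: [505.0, 192.1, 132.5]
tcp_rot: [0.723, 0.69, 0.001, -0.0]
ft_force: [0.7, 5.6, 3.9]
width: 0.7
grip_force: 2.9
```

Call:
{"fn": "play_rows", "kwargs": {
  "deltas": [
    [[0,0,0.002],[0,0,0],0],
    [[0,0,0.002],[0,0,0],0]
  ]
}}

```text
t: 8.22
tcp_pos: [505.0, 192.0, 128.8]
tcp_rot: [0.723, 0.69, 0.001, -0.0]
ft_force: [0.5, 4.5, 3.8]
width: 0.3
grip_force: 2.8
```

Call:
{"fn": "play_rows", "kwargs": {
  "deltas": [
    [[0,0,0.002],[0,0,0],0],
    [[0,0,0.002],[0,0,0],0]
  ]
}}

```text
t: 8.38
tcp_pos: [505.0, 191.8, 124.9]
tcp_rot: [0.723, 0.69, 0.001, -0.0]
ft_force: [0.9, 5.1, 4.2]
width: 0.7
grip_force: 2.9
```

Call:
{"fn": "play_rows", "kwargs": {
  "deltas": [
    [[0,0,0.0015],[0,0,0],0],
    [[0,0,0.0015],[0,0,0],0]
  ]
}}

```text
t: 8.55
tcp_pos: [505.1, 191.9, 122.5]
tcp_rot: [0.724, 0.69, 0.001, 0.0]
ft_force: [-3.9, 2.6, 20.2]
width: 0.1
grip_force: 10.3
```

Call:
{"fn": "play_rows", "kwargs": {
  "deltas": [
    [[0,0,0.001],[0,0,0],0],
    [[0,0,0],[0,0,0],0]
  ]
}}

```text
t: 8.72
tcp_pos: [505.2, 191.9, 122.3]
tcp_rot: [0.724, 0.69, 0.001, 0.001]
ft_force: [-4.1, 0.9, 23.3]
width: 0.5
grip_force: 10.8
```

The lever is on its lower stop at 23 N. I'll hold it there and look.

Call:
{"fn": "play_rows", "kwargs": {
  "deltas": [
    [[0,0,0],[0,0,0],0],
    [[0,0,0],[0,0,0],0],
    [[0,0,0],[0,0,0],0],
    [[0,0,0],[0,0,0],0],
    [[0,0,0],[0,0,0],0],
    [[0,0,0],[0,0,0],0],
    [[0,0,0],[0,0,0],0],
    [[0,0,0],[0,0,0],0],
    [[0,0,0],[0,0,0],0],
    [[0,0,0],[0,0,0],0]
  ]
}}

```text
t: 9.55
tcp_pos: [505.2, 191.9, 122.5]
tcp_rot: [0.724, 0.69, 0.001, 0.001]
ft_force: [-4.0, 2.2, 22.0]
width: 0.5
grip_force: 10.4
```

Call:
{"fn": "play_rows", "kwargs": {
  "deltas": [
    [[0,0,0],[0,0,0],0],
    [[0,0,0],[0,0,0],0],
    [[0,0,0],[0,0,0],0],
    [[0,0,0],[0,0,0],0],
    [[0,0,0],[0,0,0],0],
    [[0,0,0],[0,0,0],0],
    [[0,0,0],[0,0,0],0],
    [[0,0,0],[0,0,0],0],
    [[0,0,0],[0,0,0],0],
    [[0,0,0],[0,0,0],0]
  ]
}}

```text
t: 10.38
tcp_pos: [505.2, 191.9, 122.4]
tcp_rot: [0.724, 0.69, 0.001, 0.001]
ft_force: [-3.3, 3.0, 21.4]
width: 0.1
grip_force: 10.4
```

```bash
python3 - <<'E'
from h import *
rep()
grab('scene','s4');grab('top','t4')
a=cv2.resize(cv2.imread('pics/s4.png')[130:290,250:470],(550,400))[:, :400]
b=cv2.resize(cv2.imread('pics/t4.png')[190:310,215:415],None,fx=2,fy=2)
c=np.zeros((400,800,3),np.uint8);c[:,:400]=a;c[:240,400:]=b
cv2.imwrite('pics/c4.png',c)
E
```

```text
t 10.3833 tcp [505.2 191.9 122.4] yaw 87.31 tilt [ 0.003  0.001 -1.   ] F [-3.3  3.  21.4] w 0.1 j [-0.04  0.49 -0.58  1.88  0.34  0.87 -0.83]
```

View pics/c4.png

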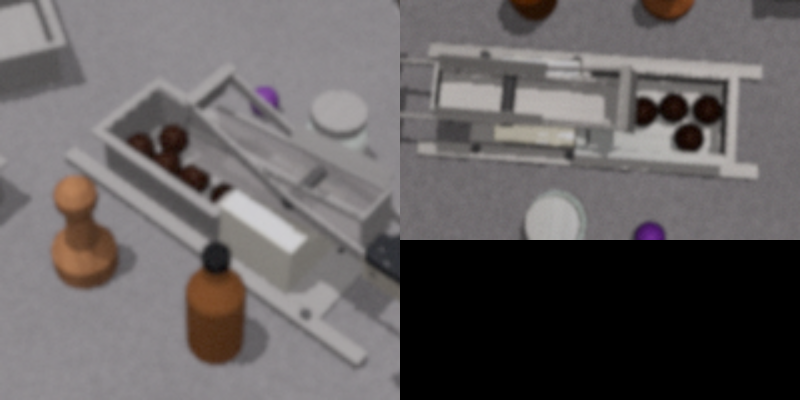

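The lane is empty. All five balls lie in the pan, at (140,146), (173,138), (168,162), (195,180) and (222,195) in the left view. I'll let the lever back up and withdraw.

Call:
{"fn": "play_rows", "kwargs": {
  "deltas": [
    [[0,0,-0.006],[0,0,0],0],
    [[0,0,-0.008],[0,0,0],0],
    [[0,0,-0.008],[0,0,0],0],
    [[0,0,-0.008],[0,0,0],0],
    [[0,0,-0.01],[0,0,0],0],
    [[0,0,-0.015],[0,0,0],0],
    [[0,0,-0.025],[0,0,0],0],
    [[0,0,-0.03],[0,0,0],0],
    [[0,0,-0.03],[0,0,0],0],
    [[0,0,0],[0,0,0],0]
  ]
}}

```text
t: 11.32
tcp_pos: [505.9, 191.3, 266.2]
tcp_rot: [0.724, 0.69, 0.003, 0.001]
ft_force: [0.8, 1.2, 1.8]
width: 0.1
grip_force: 0.0
```

Call:
{"fn": "play_rows", "kwargs": {
  "deltas": [
    [[0,0,0],[0,0,0],0],
    [[0,0,0],[0,0,0],0],
    [[0,0,0],[0,0,0],0],
    [[0,0,0],[0,0,0],0],
    [[0,0,0],[0,0,0],0],
    [[0,0,0],[0,0,0],0],
    [[0,0,0],[0,0,0],0],
    [[0,0,0],[0,0,0],0],
    [[0,0,0],[0,0,0],0],
    [[0,0,0],[0,0,0],0]
  ]
}}

```text
t: 12.15
tcp_pos: [504.4, 190.8, 260.7]
tcp_rot: [0.724, 0.69, -0.0, -0.0]
ft_force: [-0.1, 0.1, -0.3]
width: 0.4
grip_force: 0.0
```

```bash
python3 - <<'E'
from h import *
rep()
grab('scene','s5');grab('top','t5')
a=cv2.resize(cv2.imread('pics/s5.png')[130:290,250:470],(550,400))[:, :400]
b=cv2.resize(cv2.imread('pics/t5.png')[190:310,215:415],None,fx=2,fy=2)
c=np.zeros((400,800,3),np.uint8);c[:,:400]=a;c[:240,400:]=b
cv2.imwrite('pics/c5.png',c)
E
```

```text
t 12.15 tcp [504.4 190.8 260.7] yaw 87.28 tilt [-0. -0. -1.] F [-0.1  0.1 -0.3] w 0.4 j [ 0.02  0.35 -0.63  1.71  0.22  1.16 -0.72]
```

View pics/c5.png

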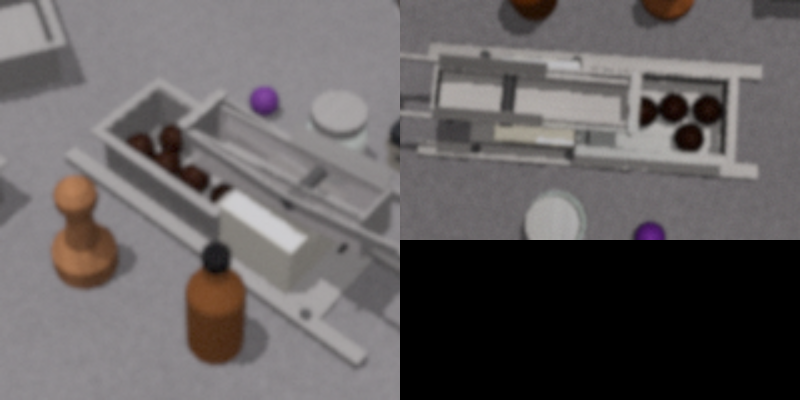

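The gate is back down, with its crossbar at (635,100) in the right view. The balls are at rest in the pan, the pan has not moved, and the other things still stand. I'm handing the job in.

```bash
python3 -c "
from plant import ctrl
print(ctrl.close_job())"
```

```text
the job is handed in; nothing more can be done
None
```

The job is handed in at about 12 s of the 51 s allowed, with no verdict returned; in the last pictures the pan was home, all five balls were in it, the gate was shut, and the jar, pestle and bottle were still standing.

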